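# Draw a piston rod out to the gauge pointer and hold it

## Robot

A 6-joint arm with a two-finger parallel gripper is mounted at the origin on a cart in front of the work surface, level with it; the furniture and walls round the work are solid. World frame = base frame: x ahead of the robot, y to its left, z up, the work surface at z = 0. Lengths are in mm, angles in rad, forces in N, time in s.
With the tool pointing down it reaches from about 350 to 975 mm from the base axis. Payload 7.1 kg.
Tool frame: the origin (TCP) lies on the centre line of the jaws, within the pads' length; the fingertips stand 17 mm ahead of it and the grasp point (between the pads) lies 2 mm behind it (tip_extent is the distance from the TCP to the fingertips, in mm); z points along the fingers, y is the line along which they close (so a half turn about z gives the same grasp; the last joint's range is limited). The gripper opens to 88 mm and grips with 3 to 60 N. Pads are 20 mm wide; open, the fingers measure 115 mm over their backs; the gripper's body (75 mm by 178 mm) begins 61 mm behind the grasp point.
Start: joints at [-1.294, 0.423, 1.63, -0, 1.089, -0.019], TCP at [182.209, -597.833, 239.675] pointing down, gripper open.
Joint ranges: [-3, 3], [-0.9, 2.11], [0.09, 2.58], [-1.31, 4.45], [0.11, 2.69], [-2.54, 2.54]. Speed limits (rad/s): [2.39, 2.39, 3.01, 3.14, 3.14, 3.14].

## Interface

Orientations are given as a rotation vector (axis times angle).
In Python, from workcell import get_obs, get_image, camera_model, close_job, look_for, outline_of, pinpoint, tip_extent gives the robot as it stands.
- The arm moves only by the shell command python3 -m jog 'ROWS'. ROWS is text: rows parted by semicolons, each of 7 numbers parted by spaces: the shift along the tool's x, y, z as a fraction of full scale, then the turn, a rotation vector about the tool's x, y, z as a fraction of full scale, then the closure, from -1 (fully open) to 1 (shut). A call has 1 to 8 rows; each row is the pose to reach, as a shift and turn from the pose commanded when the call began, along the tool's axes at that moment; what a row does not reach only later rows make up. Full scale, the value 1, is 0.2 m for a shift and 30 degrees for a turn. A row lasts 1/10 s, in which the tool goes at most 50 mm and 8.59 degrees, less where a joint would pass 70% of its speed; a pose out of reach is approached as far as the arm can. A call with a number of a shift or a turn outside -1 to 1 is refused whole. A call with a gripper value outside its range is refused whole. The fingers move at their own pace and stop on an object; the grip force is fixed at half the most. Time passes only in rows, so rows that repeat a pose let the fingers close. It gives the time, the measured TCP pose, the force, the opening and the grip force at its end, in the units of the state.
- get_obs(): the state, without advancing time (a new reading comes with each control period).
- get_image(name): name is "scene" or "top" or "wrist"; returns the picture (384x512x3 uint8, red, green, blue); there is no depth.
- camera_model(name): a dict with "fx", "fy", "cx", "cy" (pixels), "origin" and "orientation" of the camera in the world; the wrist camera has in their place "tool_from_camera" (4x4, takes a point from camera to tool coordinates, whose origin is the TCP and whose axes are the flange's). Camera axes: x right, y down, z forward; pixel columns grow to the right and rows downward; lengths in mm; the calibration is good to about 2 mm. A picture is of the moment at which its call begins: read the wrist's pose just before it. camera_model takes no time and is no camera call.
- close_job(): hands the job in; it is judged then, once.
Trained networks look in the newest picture that a camera, given by its name, has taken for a name from the list of things; names that differ only in an ending like _2 or _b are one class to them, and where a whole thing is asked for, a point or a joint stands for the part that bears it (a point fixed in the world has none). Each returns a list of dicts, best first, with "confidence" (0 to 1); they miss things now and then, are a little off and sometimes report something else, mostly with a low value. They report only what shows in the picture. A call takes as long as a camera call. They do not tell look-alikes from the thing itself.
- look_for(target, camera): "xyz" ([x, y, z] in mm, in the coordinates of the camera as it stood for that picture, good to about 4 mm: the middle of the surface that is visible of it).
- outline_of(target, camera): "mask" (384x512 bool, what is visible of it).
- pinpoint(target, camera): "xyz" ([x, y, z] in mm, in the coordinates of the camera as it stood for that picture, good to about 4 mm: a listed point, or the origin of a listed thing).
The state is a dict: "t": time; "qpos": joint angles; "qvel": joint speeds; "joint_torque": joint torques, N m; "ee_pos": TCP position; "orientation": TCP orientation; "ft_force": force on the tool from outside, world axes, zero at the start; "moment": the same for the moment, N m; "width": finger opening in mm; "grasp_force": force on a finger pad.
Only numpy, scipy, OpenCV 4.12 (cv2) and the standard library are available. Lean on these libraries where they do the work, as an engineer would, in place of code of your own. Each camera call takes 0.05 s, during which the arm holds its last target. There are 200 camera calls.

## Task

Take hold of the knob on the piston rod in the tilted cylinder and draw the rod straight out along its bore, without forcing it sideways, until the top of the knob is level with the pointer on the post beside it. Do not pull it right out of the bore, do not shift the pointer, and leave the things lying around where they are. Finish while holding the rod still there: do not let go.

Things in the scene. Friction and masses are not known exactly. Their poses are not given: they have to be found in the camera images.
- stand: Fixed test stand: flat dark base plate (x -85..85, y -68..132 mm, 12 thick; origin on the bench, z up) with a square aluminium cylinder body 60 x 60 x 92 mm between two grey cheeks, leaning 20 degrees to the stand's -x (roughly to the robot). A 10 mm post parallel to the bore, 100 mm from it towards +y, carries the pointer and rises 123 mm beyond the cylinder's top face.
- bore_mouth (a point): Centre of the bore's mouth in the cylinder's top face. z axis: out along the bore (20 degrees from vertical); y axis: level, towards the post; x axis: in the plane of the lean. The bore is blind, 21 mm in diameter, 80 mm deep.
- piston_rod: Loose steel rod, 20 mm diameter, with a dark round knob (28 mm diameter, 40 tall) on top; 134 mm long, 0.2-0.4 kg. Origin at its foot, z to the knob, which spans z 94-134 mm. It starts on the bore's bottom, 80 mm inside, 14 mm bare below the knob, knob top 54 mm beyond the mouth. Not locked, 1 mm play, falls back if let go. Fingers closing along bore_mouth's x keep clear of the post.
- rod_top (a point): Centre of the top face of the knob; axes as the piston rod.
- rod_foot (a point): Centre of the rod's foot, in the bore.
- pointer_tip (a point): Tip of the 3 mm thick steel pointer blade (middle of its thickness), 60 mm from the bore's axis towards +y; axes as bore_mouth. At the start it is 22 to 48 mm further out along the bore than the knob's top. It lies level beside the bore: level with it means the same height along the bore and above the bench.
- pointer (a joint): Where the pointer stands on its post (m, 0 to 0.03, growing outward along the bore); at 0 the pointer tip is 74 mm beyond the bore's mouth along the bore. A friction fit that stays put; leave it alone.
- caliper: Steel caliper lying flat, 73 x 200 x 10 mm, on the bench on the side of the stand away from the post. Bystander.
- screw_jar: Clear jar of screws with a tan lid, 66 mm in diameter, 83 mm tall, origin at the centre of its underside, close in front of the stand. Bystander.
- tape_elec: Roll of black tape lying flat, 62 mm across, 19 mm tall, in front of the stand on the post's side. Bystander.
There are look-alikes about, which are no part of the job. Several things have the shape of the piston_rod; the one meant has the colours described above.

How it is judged:
By the outcome, as a careful person would: the job done as asked, in the order asked, and still so for the second after the job is handed in, while the arm keeps its last pose, push and grip.
It also fails if it takes over 35 s, if anything falls off the work surface, if the arm or the gripper's body presses on something with over 40 N, if the wrist force passes 120 N, or if a joint passes its speed limit or range.

## Working session

There is one attempt and no reset: what is moved stays moved. The work goes in short steps, Python scripts to look and compute and a shell command to move; the robot and the scene stay as the last step left them, time stands still between calls to the robot, and variables do not carry over. Pictures are saved under pics/ and viewed, at most 10 in all, crops included, and the job is handed in when it is done.

```bash
mkdir -p pics
cat > h.py <<'E'
import numpy as np, cv2
from scipy.spatial.transform import Rotation as R
from workcell import *
np.set_printoptions(precision=2,suppress=True)
def cam(name):
    m=camera_model(name)
    if name=="wrist":
        o=get_obs(); T=np.eye(4); q=np.array(o["orientation"]);T[:3,:3]=R.from_rotvec(q).as_matrix(); T[:3,3]=o["ee_pos"]
        return m,T@np.array(m["tool_from_camera"])
    T=np.eye(4); q=np.array(m["orientation"]); T[:3,:3]=R.from_rotvec(q).as_matrix() if q.shape==(3,) else q; T[:3,3]=m["origin"]
    return m,T
def w(T,p): return T[:3,:3]@np.array(p)+T[:3,3]
def proj(m,T,P):
    p=(np.atleast_2d(P)-T[:3,3])@T[:3,:3]
    return np.c_[m["fx"]*p[:,0]/p[:,2]+m["cx"],m["fy"]*p[:,1]/p[:,2]+m["cy"]]
E
python3 - <<'E'
from h import *
o=get_obs(); print({k:np.array(v) for k,v in o.items()})
ims=[]
for c in ["scene","top"]:
    m,T=cam(c); print(c,m)
    im=get_image(c); cv2.imwrite(f"pics/{c}0.png",im[:,:,::-1])
    for t in ["bore_mouth","rod_top","rod_foot","pointer_tip","piston_rod","stand","screw_jar","tape_elec"]:
        print(t,[(round(d["confidence"],2),w(T,d["xyz"])) for d in pinpoint(t,c)[:4]])
E
```

```text
{'t': array(0.), 'qpos': array([-1.29,  0.42,  1.63, -0.  ,  1.09, -0.02]), 'qvel': array([ 0., -0.,  0.,  0.,  0., -0.]), 'joint_torque': array([ -0.  , -54.46, -27.37,   0.06,   0.02,  -0.  ]), 'ee_pos': array([ 182.06, -597.35,  238.91]), 'orientation': array([-3.11, -0.46,  0.  ]), 'ft_force': array([ 1.01,  0.1 , -0.38]), 'moment': array([ 0.  ,  0.01, -0.05]), 'grasp_force': array(0.), 'width': array(87.81)}
scene {'fx': 486.4770830824749, 'fy': 486.4770830824749, 'cx': 250.38717269131575, 'cy': 196.69410960349464, 'origin': array([-257.85,  509.29,  627.73]), 'orientation': array([-1.19,  2.03, -1.19])}
bore_mouth [(0.67, array([589.39,  67.59, 110.7 ])), (0.21, array([459.77, 228.19,   0.18]))]
rod_top [(0.68, array([ 332.68, -106.01,   14.4 ])), (0.67, array([567.76,  70.25, 155.99]))]
rod_foot [(0.84, array([385.49,  21.92,   9.56]))]
pointer_tip [(0.69, array([560.9 , 133.27, 202.56])), (0.39, array([458.73,  93.58,  -1.2 ]))]
piston_rod [(0.66, array([380.55,  21.38,   8.78]))]
stand [(0.66, array([594.23,  69.28,  -1.67]))]
screw_jar [(0.9, array([461.62,  93.33,  -0.42]))]
tape_elec [(0.97, array([462.63, 227.45,  -4.1 ]))]
top {'fx': 396.9316978909944, 'fy': 396.9316978909944, 'cx': 251.48482530366397, 'cy': 196.38715559729195, 'origin': array([ 444.93,   74.55, 1031.77]), 'orientation': array([-2.2 ,  2.21, -0.11])}
bore_mouth [(0.8, array([591.27,  71.01, 109.26])), (0.37, array([456.86, 225.83,  -1.24]))]
rod_top [(0.94, array([ 335.56, -110.64,   16.95])), (0.65, array([568.29,  76.36, 159.49]))]
rod_foot [(0.82, array([381.76,  16.6 ,  12.39]))]
pointer_tip [(0.64, array([560.  , 131.61, 203.77]))]
piston_rod [(0.81, array([381.95,  21.7 ,   9.51])), (0.73, array([617.05,  69.53,  36.41]))]
stand [(0.56, array([590.93,  71.6 ,   1.  ]))]
screw_jar [(0.77, array([459.35,  93.42,   6.63]))]
tape_elec [(0.52, array([459.49, 225.41,  -1.65]))]
```

Run:
```python
import cv2,numpy as np
a=cv2.imread("pics/scene0.png");b=cv2.imread("pics/top0.png")
cv2.imwrite("pics/both.png",cv2.resize(np.vstack([a,b]),(400,600)))
```

```text
(no output)
```

View pics/scene0.png

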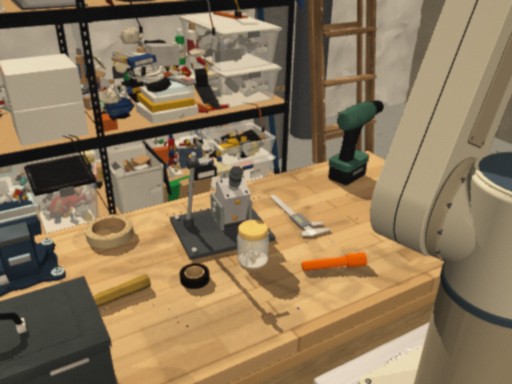

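View pics/top0.png

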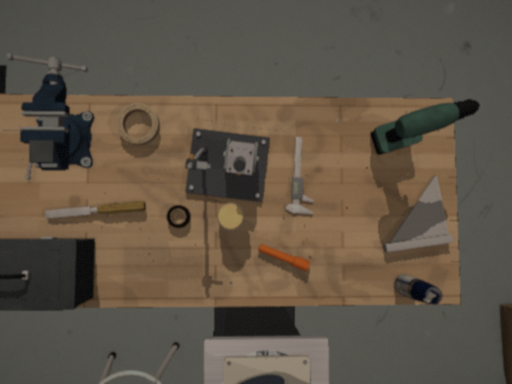

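```bash
cat >> h.py <<'E'
def ray(m,T,uv,z):
    d=T[:3,:3]@np.array([(uv[0]-m["cx"])/m["fx"],(uv[1]-m["cy"])/m["fy"],1]); return T[:3,3]+d*(z-T[2,3])/d[2]
def frame(yaw):  # bore_mouth axes, columns x y z
    return R.from_euler("z",yaw,degrees=True).as_matrix()@R.from_euler("y",-20,degrees=True).as_matrix()
def tool(yaw):
    B=frame(yaw); return np.c_[B[:,1],B[:,0],-B[:,2]]
def rows(pos,Rt):
    o=get_obs(); R0=R.from_rotvec(o["orientation"]).as_matrix()
    print("shift/200",R0.T@(np.array(pos)-o["ee_pos"])/200,"rot/30deg",np.degrees(R.from_matrix(R0.T@Rt).as_rotvec())/30,"pos",np.array(o["ee_pos"]))
E
python3 - <<'E'
from h import *
m,T=cam("top")
P=np.array([ray(m,T,u,12) for u in [(197,129),(270,137),(263,202),(187,195)]]);print(P)
for i,j in((0,1),(3,2),(3,0),(2,1)):
    d=P[j]-P[i]; print(np.linalg.norm(d),np.degrees(np.arctan2(d[1],d[0])))
print(P.mean(0))
print(camera_model("wrist"))
B=frame(-6); rt=np.array([568,73.5,157.5]); rows(rt+130*B[:,2],tool(-6))
E
```

```text
[[687.54 178.68  12.  ]
 [667.74 -10.94  12.  ]
 [498.09   7.93  12.  ]
 [515.98 202.91  12.  ]]
190.654803262664 -95.96162944513038
195.80003305735133 -95.244505396757
173.26359829792287 -8.03859282508057
170.70303889365067 -6.347460841208861
[592.34  94.64  12.  ]
{'fx': 309.3510390782237, 'fy': 309.3510390782237, 'cx': 258.92890983577007, 'cy': 196.0500692882352, 'tool_from_camera': array([[  -0.  ,   -0.96,   -0.28,   76.67],
       [   1.  ,   -0.  ,    0.  ,   -1.48],
       [  -0.  ,   -0.28,    0.96, -143.65],
       [   0.  ,    0.  ,    0.  ,    1.  ]])}
shift/200 [ 2.62 -2.74 -0.2 ] rot/30deg [-0.59  0.39 -2.21] pos [ 182.19 -597.83  239.68]
```

```bash
python3 -m jog '0.87 -0.91 -0.1 -0.2 0.13 -0.74 -1;0.87 -0.91 -0.1 -0.2 0.13 -0.74 -1;0.87 -0.91 -0.1 -0.2 0.13 -0.74 -1;0.87 -0.91 -0.1 -0.2 0.13 -0.74 -1;0.87 -0.91 -0.1 -0.2 0.13 -0.74 -1;0.87 -0.91 -0.1 -0.2 0.13 -0.74 -1;0.87 -0.91 -0.1 -0.2 0.13 -0.74 -1'
python3 - <<'E'
from h import *
B=frame(-6.4); rt=np.array([568,73.5,157.5]); rows(rt+130*B[:,2],tool(-6.4))
E
```

```text
t: 1.6
ee_pos: [296.3, -372.5, 260.3]
orientation: [2.867, 1.025, 0.126]
ft_force: [-0.5, -0.1, 0.5]
width: 87.7
grasp_force: 0.0
shift/200 [ 2.31 -1.01 -0.11] rot/30deg [-0.39  0.26 -1.45] pos [ 296.32 -372.46  260.26]
```

```bash
python3 -m jog '1 -0.45 -0.06 -0.19 0.12 -0.72 -1;1 -0.45 -0.06 -0.19 0.12 -0.72 -1;1 -0.45 -0.06 -0.19 0.12 -0.72 -1;1 -0.45 -0.06 -0.19 0.12 -0.72 -1;1 -0.45 -0.06 -0.19 0.12 -0.72 -1;1 -0.45 -0.06 -0.19 0.12 -0.72 -1'
python3 - <<'E'
from h import *
B=frame(-6.4); rt=np.array([568,73.5,157.5]); rows(rt+130*B[:,2],tool(-6.4))
E
```

```text
t: 2.2
ee_pos: [393.8, -175.7, 270.9]
orientation: [2.543, 1.501, 0.231]
ft_force: [-0.2, -0.3, 0.3]
width: 87.7
grasp_force: 0.0
shift/200 [ 1.43 -0.04  0.01] rot/30deg [-0.2   0.14 -0.73] pos [ 393.77 -175.68  270.88]
```

```bash
python3 -m jog '1 -0.03 0 -0.2 0.14 -0.73 -1;1 -0.03 0 -0.2 0.14 -0.73 -1;1 -0.03 0 -0.2 0.14 -0.73 -1;1 -0.03 0 -0.2 0.14 -0.73 -1;1 -0.03 0 -0.2 0.14 -0.73 -1;1 -0.03 0 -0.2 0.14 -0.73 -1'
python3 - <<'E'
from h import *
B=frame(-6.4); rt=np.array([568,73.5,157.5]); rows(rt+130*B[:,2],tool(-6.4))
E
```

```text
t: 2.8
ee_pos: [484.3, 1.5, 277.4]
orientation: [2.137, 1.907, 0.337]
ft_force: [-0.2, -0.8, -0.4]
width: 87.9
grasp_force: 0.0
shift/200 [0.4  0.15 0.04] rot/30deg [-0. -0. -0.] pos [484.27   1.48 277.36]
```

```bash
cat > look.py <<'E'
from h import *
import sys
n=sys.argv[1]
m,T=cam("wrist"); im=get_image("wrist"); cv2.imwrite(f"pics/{n}.png",im[:,:,::-1]); np.save(f"pics/{n}_T.npy",T)
for t in ["bore_mouth","rod_top","pointer_tip"]:
    print(t,[(round(d["confidence"],2),w(T,d["xyz"])) for d in pinpoint(t,"wrist")[:4]])
E
python3 look.py w1; python3 -m jog '0.2 0.07 0.02 0 0 0 -1;0.4 0.15 0.04 0 0 0 -1;0.4 0.15 0.04 0 0 0 -1;0.4 0.15 0.04 0 0 0 -1'; python3 look.py w2
python3 -c "
import cv2,numpy as np
cv2.imwrite('pics/w12.png',cv2.resize(np.hstack([cv2.imread('pics/w1.png')[:,100:500],cv2.imread('pics/w2.png')[:,100:500]]),(800,384)))"
```

```text
bore_mouth [(0.77, array([591.9 ,  69.91, 106.89]))]
rod_top [(0.83, array([568.41,  71.48, 161.63])), (0.81, array([ 334.17, -108.68,   12.84]))]
pointer_tip [(0.65, array([566.66, 132.64, 200.87]))]
t: 3.4
ee_pos: [523.3, 76.9, 280.3]
orientation: [2.139, 1.905, 0.337]
ft_force: [-1.1, 0.6, -0.9]
width: 88.0
grasp_force: 0.0
bore_mouth [(0.57, array([586.33,  69.36, 105.33]))]
rod_top [(0.79, array([571.2 ,  73.08, 160.5 ]))]
pointer_tip [(0.98, array([562.54, 130.62, 199.96]))]
```

View pics/w12.png

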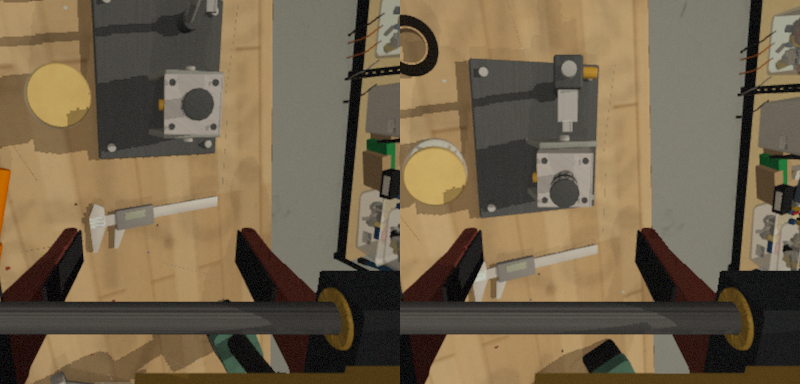

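```bash
python3 -c "
import cv2
cv2.imwrite('pics/w2c.png',cv2.resize(cv2.imread('pics/w2.png')[45:225,160:315],None,fx=3.3,fy=3.3,interpolation=cv2.INTER_CUBIC))
cv2.imwrite('pics/w1c.png',cv2.resize(cv2.imread('pics/w1.png')[0:170,185:330],None,fx=3.5,fy=3.5,interpolation=cv2.INTER_CUBIC))"
```

```text
(no output)
```

View pics/w2c.png

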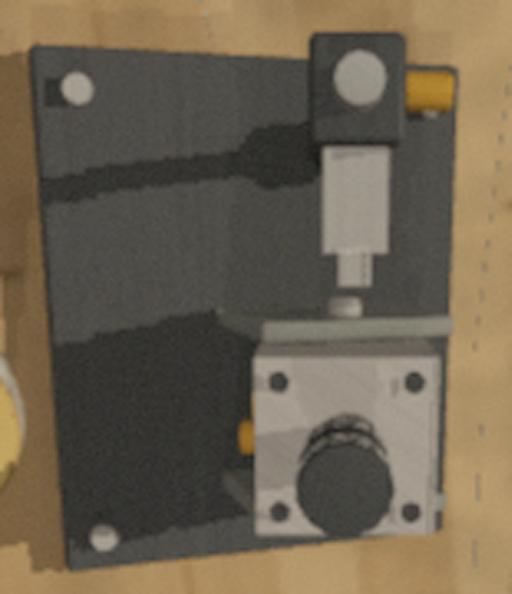

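View pics/w1c.png

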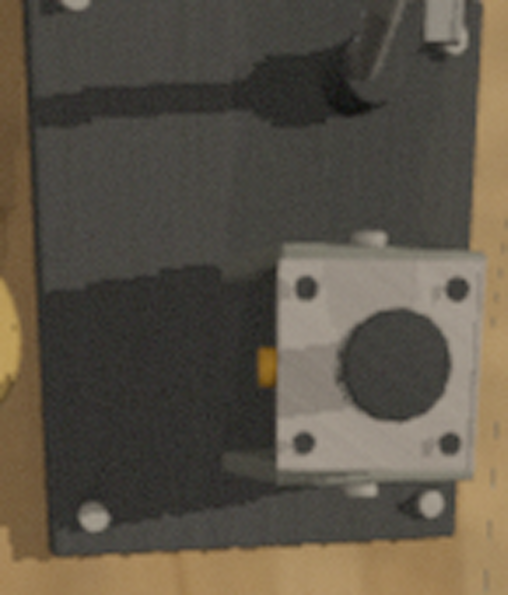

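```bash
cat > fit.py <<'E'
from h import *
from scipy.optimize import least_squares
m=camera_model("wrist")
pl=lambda x,y:("p",x,y,12); f=lambda x,y,z=0:("f",x,y,z)
D={"w2":(3.3,(160,45),[(36,46,pl(-85,132)),(456,68,pl(85,132)),(72,568,pl(-85,-68)),(256,355,f(-30,30)),(438,357,f(30,30)),(255,534,f(-30,-30)),(436,533,f(30,-30)),(345,487,f(0,0,54)),(354,287,"tip")]),
"w1":(3.5,(185,0),[(53,552,pl(-85,-68)),(452,535,pl(85,-68)),(280,255,f(-30,30)),(484,255,f(30,30)),(278,472,f(-30,-30)),(471,476,f(30,-30)),(396,365,f(0,0,54)),(442,42,"tip")])}
def res(p,full=False):
    x,y,yaw,dx,mz,H=p[:6]; B=frame(yaw); Rz=R.from_euler("z",yaw,degrees=True).as_matrix()
    mouth=np.array([x,y,0])+Rz@[dx,0,mz]; r=[]
    for k,(s,off,pts) in D.items():
        T=np.load(f"pics/{k}_T.npy").copy()
        T[:3,3]+=p[6:9]
        for u,v,q in pts:
            P=mouth+B@[0,60,H] if q=="tip" else (mouth+B@q[1:] if q[0]=="f" else np.array([x,y,0])+Rz@q[1:])
            uv=(np.array([u,v])+.5)/s-.5+off; r+=list(proj(m,T,P)[0]-uv)
    r=np.array(r)
    return r if full else np.r_[r,np.array(p[6:9])/2]
s=least_squares(res,[592,70,-6.4,0,108,95,0,0,0],loss="soft_l1")
p=s.x; print("x,y,yaw,dx,mz,H,cam off",p); print(np.sqrt(np.diag(np.linalg.inv(s.jac.T@s.jac)))); print(res(p,True).reshape(-1,2))
B=frame(p[2]); Rz=R.from_euler("z",p[2],degrees=True).as_matrix(); M=np.array([p[0],p[1],0])+Rz@[p[3],0,p[4]]
print("mouth",M,"top",M+54*B[:,2],"tip",M+B@[0,60,p[5]],"draw",p[5]-54)
E
python3 fit.py
```

```text
x,y,yaw,dx,mz,H,cam off [593.41  68.9   -6.97  -3.04 113.9  100.06   0.     0.     6.45]
[2.2  2.03 0.27 1.24 3.07 3.22 2.   2.   2.44]
[[-0.61 -0.62]
 [ 0.86 -0.24]
 [-0.53  0.15]
 [-0.92  0.26]
 [ 0.17 -0.07]
 [ 0.2  -0.45]
 [-1.1   0.12]
 [ 0.87  1.11]
 [ 0.16 -0.54]
 [ 0.45  0.77]
 [ 0.24  0.17]
 [-0.56  1.06]
 [ 0.04  1.48]
 [-0.63 -1.04]
 [ 0.17 -1.8 ]
 [ 1.04  0.11]
 [-0.   -0.1 ]]
mouth [590.39  69.27 113.9 ] top [572.06  71.51 164.64] tip [563.7  132.98 207.93] draw 46.06242946030439
```

Run:
```python
from h import *
B=frame(-6.8); M=np.array([590.4,69.3,110]); top=M+54*B[:,2]; print(top); rows(top+35*B[:,2],tool(-6.8))
```

```text
[572.06  71.49 160.74]
shift/200 [0.   0.03 0.47] rot/30deg [-0.   -0.01  0.  ] pos [522.86  76.24 280.43]
```

```bash
python3 -m jog '0 0.03 0.2 0 -0.01 0 -1;0 0.03 0.4 0 -0.01 0 -1;0 0.03 0.47 0 -0.01 0 -1;0 0.03 0.47 0 -0.01 0 -1;0 0.03 0.47 0 -0.01 0 -1'; python3 look.py w3
python3 - <<'E'
from h import *
B=frame(-6.8); M=np.array([590.4,69.3,110]); top=M+54*B[:,2]; rows(top+35*B[:,2],tool(-6.8))
m,T=cam("wrist"); print(proj(m,T,[top, M+B@[0,60,99.5]]))
im=cv2.imread("pics/w3.png"); cv2.imwrite("pics/w3b.png",cv2.resize(im,(768,576)))
E
```

```text
t: 4.1
ee_pos: [560.9, 73.3, 195.0]
orientation: [2.138, 1.902, 0.332]
ft_force: [-0.0, 0.0, 0.0]
width: 87.9
grasp_force: 0.0
bore_mouth [(0.95, array([588.79,  67.32, 106.06]))]
rod_top [(0.93, array([567.86,  71.85, 160.47]))]
pointer_tip [(0.56, array([564.1 , 135.64, 199.63]))]
shift/200 [-0.01 -0.01  0.01] rot/30deg [0. 0. 0.] pos [561.42  73.81 195.92]
[[257.89 235.76]
 [257.98 151.3 ]]
```

View pics/w3b.png

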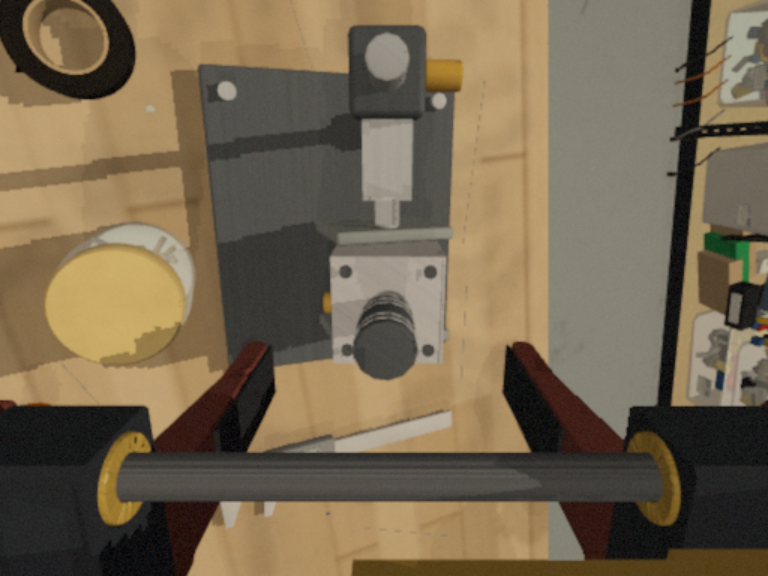

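```bash
python3 - <<'E'
s=open("fit.py").read()
s=s.replace('"w1":','"w3":(1.5,(0,0),[(202,65,pl(-85,132)),(454,78,pl(85,132)),(331,252,f(-30,30)),(447,253,f(30,30)),(331,361,f(-30,-30)),(443,361,f(30,-30)),(385,347,f(0,0,54)),(387,226,"tip")]),\n"w1":')
open("fit.py","w").write(s+'\nTw=np.load("pics/w3_T.npy");Tt=Tw@np.linalg.inv(m["tool_from_camera"]);print("in tool: top",Tt[:3,:3].T@(M+54*B[:,2]-p[6:9]-Tt[:3,3]),"axis",Tt[:3,:3].T@B[:,2])\n')
E
python3 fit.py
```

```text
x,y,yaw,dx,mz,H,cam off [593.87  68.9   -6.84  -2.8  113.53 102.61  -0.    -0.     7.64]
[2.12 2.02 0.21 0.86 2.15 2.34 2.   2.   1.75]
[[-0.55 -0.35]
 [ 0.58 -0.33]
 [-0.17 -0.09]
 [-0.76  0.05]
 [ 0.06 -0.4 ]
 [ 0.47 -0.91]
 [-1.09 -0.46]
 [ 0.96  0.61]
 [ 0.17 -0.41]
 [-0.64 -0.36]
 [ 0.38  1.71]
 [-0.61  1.95]
 [-1.31  1.45]
 [ 1.79 -0.31]
 [-1.27 -0.17]
 [ 1.47  1.51]
 [ 0.04 -0.73]
 [ 0.77  0.71]
 [ 0.21 -0.13]
 [-0.53  1.24]
 [-0.22  1.53]
 [-0.48 -1.16]
 [ 0.04 -2.04]
 [ 0.93  0.11]
 [ 0.19 -0.45]]
mouth [591.08  69.24 113.53] top [572.74  71.44 164.27] tip [563.39 132.99 209.95] draw 48.60697173106675
in tool: top [-0.35 -1.85 40.14] axis [-0. -0. -1.]
```

```bash
python3 -m jog '0 -0.007 0.1 0 0 0 -1;0 -0.007 0.2 0 0 0 -1;0 -0.007 0.28 0 0 0 -1;0 -0.007 0.28 0 0 0 -1;0 -0.007 0.28 0 0 0 -1'; python3 look.py w4; python3 -c "
from h import *
im=cv2.imread('pics/w4.png'); cv2.imwrite('pics/w4b.png',cv2.resize(im[130:384,120:400],None,fx=2.3,fy=2.3))"
```

```text
t: 4.8
ee_pos: [578.7, 71.6, 141.9]
orientation: [2.137, 1.902, 0.333]
ft_force: [-0.5, -0.1, 0.5]
width: 87.8
grasp_force: 0.0
bore_mouth [(0.77, array([587.85,  68.94, 108.05]))]
rod_top [(0.72, array([569.3 ,  74.18, 161.98])), (0.57, array([573.12, -84.8 ,  -2.9 ]))]
pointer_tip [(0.98, array([564.93, 134.4 , 203.55]))]
```

View pics/w4b.png

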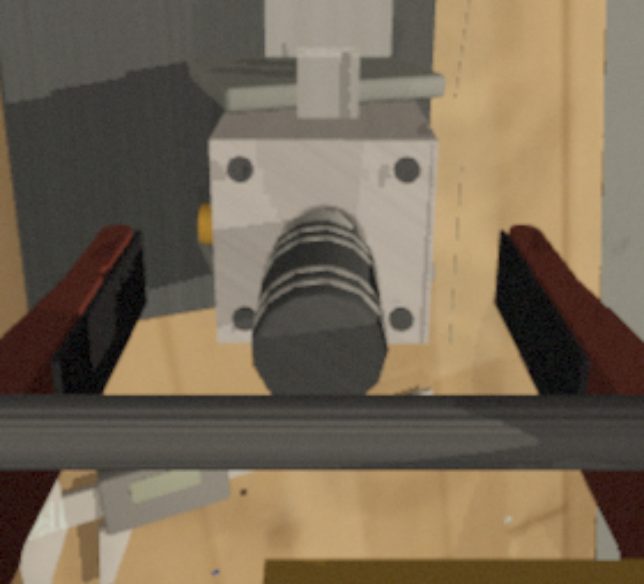

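```bash
python3 -m jog '0 0 0 0 0 0 0.2;0 0 0 0 0 0 0.2;0 0 0 0 0 0 0.2;0 0 0 0 0 0 0.3;0 0 0 0 0 0 0.3;0 0 0 0 0 0 0.3';python3 -m jog '0 0 0 0 0 0 1;0 0 0 0 0 0 1;0 0 0 0 0 0 1;0 0 0 0 0 0 1;0 0 0 0 0 0 1'; python3 -c "
from h import *
o=get_obs();print(o['ft_force'],R.from_rotvec(o['orientation']).as_matrix().T@o['ft_force'],o['moment'])"
```

```text
t: 5.6
ee_pos: [578.6, 71.5, 141.1]
orientation: [2.138, 1.902, 0.332]
ft_force: [-0.1, 0.8, 0.6]
width: 43.4
grasp_force: 0.0
t: 6.1
ee_pos: [578.9, 71.5, 141.2]
orientation: [2.137, 1.902, 0.333]
ft_force: [1.9, -0.6, -1.3]
width: 27.8
grasp_force: 30.0
[ 1.86 -0.55 -1.29] [-0.33  1.35  1.86] [-0.14 -0.22  0.  ]
```

```bash
cat > f.py <<'E'
from h import *
o=get_obs();Q=R.from_rotvec(o['orientation']).as_matrix().T
print("tool force",Q@o['ft_force'],"moment",Q@o['moment'],np.array(o["ee_pos"]),o["width"],o["t"])
E
python3 -m jog '0 0 -0.01 0 0 0 1;0 0 -0.03 0 0 0 1;0 0 -0.05 0 0 0 1;0 0 -0.07 0 0 0 1;0 0 -0.09 0 0 0 1;0 0 -0.1 0 0 0 1;0 0 -0.1 0 0 0 1;0 0 -0.1 0 0 0 1'; python3 f.py
```

```text
t: 6.9
ee_pos: [571.9, 72.4, 160.2]
orientation: [2.137, 1.902, 0.333]
ft_force: [2.3, -0.1, -0.4]
width: 27.6
grasp_force: 30.0
tool force [0.18 1.98 1.14] moment [-0.39 -0.09 -0.04] [571.87  72.36 160.25] 27.64767621212261 6.9
```

```bash
python3 -m jog '0 0 -0.01 0 0 0 1;0 0 -0.03 0 0 0 1;0 0 -0.05 0 0 0 1;0 0 -0.07 0 0 0 1;0 0 -0.09 0 0 0 1;0 0 -0.1 0 0 0 1;0 0 -0.1 0 0 0 1;0 0 -0.1 0 0 0 1'; python3 f.py; python3 look.py w5
python3 - <<'E'
from h import *
m,T=cam("scene"); im=get_image("scene"); cv2.imwrite("pics/s5.png",im[:,:,::-1])
for t in ["bore_mouth","rod_top","pointer_tip"]:
    print(t,[(round(d["confidence"],2),w(T,d["xyz"])) for d in pinpoint(t,"scene")[:3]])
a=cv2.imread("pics/s5.png")[145:235,165:275]; b=cv2.imread("pics/w5.png")[110:384,120:400]
cv2.imwrite("pics/s5b.png",cv2.resize(a,None,fx=6,fy=6,interpolation=cv2.INTER_CUBIC)); cv2.imwrite("pics/w5b.png",cv2.resize(b,None,fx=2.1,fy=2.1))
E
```

```text
t: 7.7
ee_pos: [565.0, 73.2, 178.9]
orientation: [2.138, 1.902, 0.332]
ft_force: [2.1, -0.7, -0.7]
width: 27.7
grasp_force: 30.0
tool force [-0.47  1.77  1.42] moment [-0.38 -0.11 -0.06] [564.98  73.17 178.94] 27.70863833205762 7.7
bore_mouth [(0.88, array([590.95,  69.63, 102.96]))]
rod_top [(0.61, array([553.76,  73.93, 201.66]))]
pointer_tip [(0.61, array([562.47, 133.85, 200.2 ]))]
bore_mouth [(0.77, array([587.62,  68.37, 111.57]))]
rod_top [(0.98, array([ 331.87, -106.  ,   15.38])), (0.52, array([554.32,  69.99, 199.15]))]
pointer_tip [(0.53, array([562.15, 133.38, 203.57]))]
```

View pics/s5b.png

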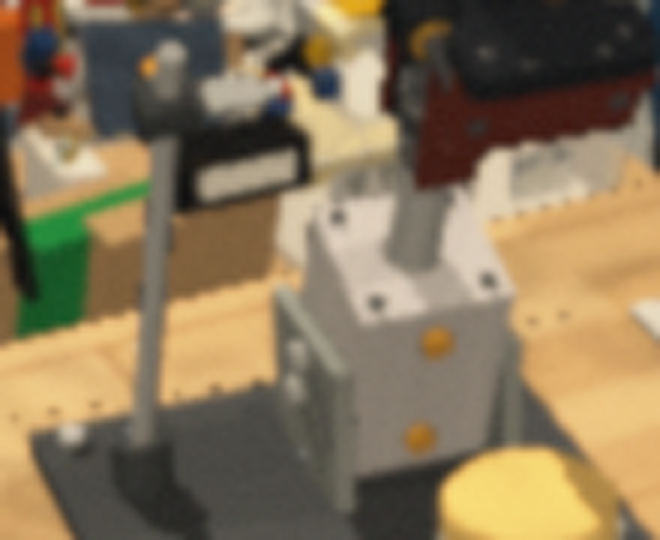

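View pics/w5b.png

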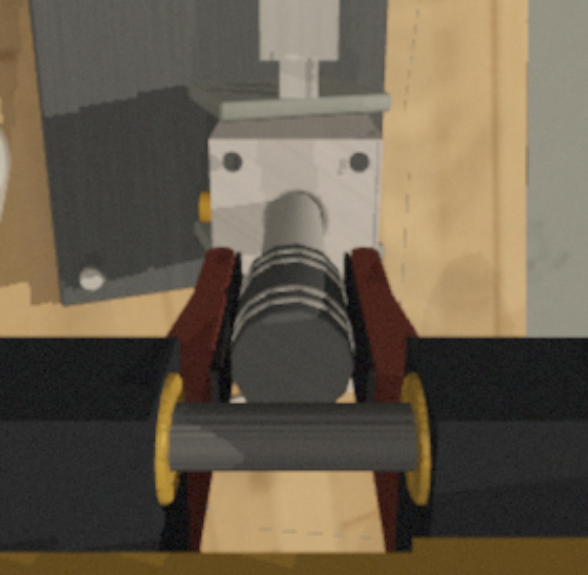

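```bash
cat > fit2.py <<'E'
from h import *
from scipy.optimize import least_squares
pl=lambda x,y:("p",x,y,12); f=lambda x,y,z=0:("f",x,y,z); t="tip"; k=lambda d:("f",0,0,54+d)
post=f(0,100,123)
D={"w2":(3.3,(160,45),[(36,46,pl(-85,132)),(456,68,pl(85,132)),(72,568,pl(-85,-68)),(256,355,f(-30,30)),(438,357,f(30,30)),(255,534,f(-30,-30)),(436,533,f(30,-30)),(345,487,k(0)),(354,287,t),(360,77,post)]),
"w3":(1.5,(0,0),[(202,65,pl(-85,132)),(454,78,pl(85,132)),(331,252,f(-30,30)),(447,253,f(30,30)),(331,361,f(-30,-30)),(443,361,f(30,-30)),(385,347,k(0)),(387,226,t),(387,57,post)]),
"w4":(2.3,(120,130),[(210,140,f(-30,30)),(437,140,f(30,30)),(218,342,f(-30,-30)),(427,342,f(30,-30)),(319,343,k(0)),(327,117,t)]),
"w5":(2.1,(120,110),[(210,139,f(-30,30)),(382,139,f(30,30)),(291,357,k(40)),(298,98,t)]),
"w1":(3.5,(185,0),[(53,552,pl(-85,-68)),(452,535,pl(85,-68)),(280,255,f(-30,30)),(484,255,f(30,30)),(278,472,f(-30,-30)),(471,476,f(30,-30)),(396,365,k(0)),(442,42,t)]),
"s":(6,(165,145),[(355,322,f(-30,30)),(512,297,f(-30,-30)),(317,205,f(30,30)),(172,45,post),(288,96,"tipv"),(35,435,pl(85,132))])}
M_={c:cam(c) for c in("scene",)}; mw=camera_model("wrist")
def res(p,full=False):
    x,y,yaw,dx,mz,H=p[:6]; B=frame(yaw); Rz=R.from_euler("z",yaw,degrees=True).as_matrix()
    mouth=np.array([x,y,0])+Rz@[dx,0,mz]; r=[]
    for kk,(s,off,pts) in D.items():
        if kk=="s": m,T=M_["scene"]; T=T.copy(); e=p[12:18]
        else: m=mw; T=np.load(f"pics/{kk}_T.npy").copy(); e=p[6:12]
        T[:3,3]+=T[:3,:3]@e[:3]; T[:3,:3]=T[:3,:3]@R.from_rotvec(e[3:],degrees=True).as_matrix()
        for u,v,q in pts:
            tp=isinstance(q,str)
            P=mouth+B@[0,60,H+(1.5 if q==t else 0)] if tp else (mouth+B@q[1:] if q[0]=="f" else np.array([x,y,0])+Rz@q[1:])
            d=proj(m,T,P)[0]-((np.array([u,v])+.5)/s-.5+off)
            if q=="tipv": d[0]*=.2
            r+=list(d/.7)
    if full: return np.array(r)*.7
    pr=np.array([2,2,2,SR,SR,SR]*2)
    return np.r_[r,np.array(p[6:18])/pr]
for SR in (.02,.3,1):
    s=least_squares(res,[592,70,-6.8,0,108,98]+[0]*12,loss="soft_l1")
    p=s.x; sd=np.sqrt(np.diag(np.linalg.inv(s.jac.T@s.jac))); print(SR,s.cost,"x,y,yaw,dx,mz,H",p[:6],sd[:6],"wrist",p[6:12],"scene",p[12:])
print(res(p,True).reshape(-1,2).T)
E
python3 fit2.py
```

```text
0.02 55.545944241637415 x,y,yaw,dx,mz,H [591.25  70.04  -6.97  -3.13 114.23  99.78] [2.06 2.04 0.12 0.55 1.26 1.  ] wrist [ 0.23  1.44 -7.87  0.   -0.01 -0.  ] scene [-0.78 -2.43 -0.55  0.   -0.   -0.  ]
0.3 52.69940422773866 x,y,yaw,dx,mz,H [590.94  70.72  -7.23  -2.44 114.21 100.24] [2.7  2.28 0.22 0.65 1.26 1.44] wrist [ 1.19  0.74 -8.22  0.   -0.21  0.13] scene [-0.01 -0.33 -0.49  0.13 -0.1  -0.09]
1 52.006067980373054 x,y,yaw,dx,mz,H [591.04  70.93  -7.3   -2.4  114.41 100.25] [3.05 2.31 0.25 0.65 1.3  1.49] wrist [ 1.52  0.51 -8.42 -0.01 -0.24  0.19] scene [ 0.23 -0.06 -0.45  0.19 -0.12 -0.39]
[[-0.2   0.85 -0.42 -0.43  0.49  0.61 -0.83  1.12  0.39  0.18 -0.4   0.45
  -0.54 -1.08  1.61 -1.26  1.24 -0.22 -0.17 -0.16 -0.18 -0.24 -0.52  1.5
  -0.32 -0.21  0.01  2.27  0.13  0.24 -0.1  -0.46 -0.   -0.58  0.1   0.83
  -0.08  1.46  0.97 -0.64 -0.07 -0.19 -1.22]
 [-0.35  0.11 -0.2   0.1  -0.15 -0.74 -0.08  0.75 -0.7   0.25 -0.21  2.38
   2.17  1.95  0.1   0.54  1.97 -1.05  0.97 -1.22 -0.59 -1.55 -0.95  2.86
  -0.24 -0.85 -0.32  2.17 -0.1   0.52  0.18  1.02  1.49 -1.24 -1.93 -0.12
  -0.87  0.34 -0.23  0.19  0.5  -2.67 -0.01]]
```

```bash
cat >> fit2.py <<'E'
B=frame(p[2]); Rz=R.from_euler("z",p[2],degrees=True).as_matrix(); mouth=np.array([p[0],p[1],0])+Rz@[p[3],0,p[4]]
m,T=M_["scene"]; T=T.copy(); e=p[12:18]; T[:3,3]+=T[:3,:3]@e[:3]; T[:3,:3]=T[:3,:3]@R.from_rotvec(e[3:],degrees=True).as_matrix()
S=10; x0,y0=180,148; W,Hh=75,58
def crop(fn,draw):
    a=cv2.resize(cv2.imread(fn)[y0:y0+Hh,x0:x0+W],None,fx=S,fy=S,interpolation=cv2.INTER_CUBIC)
    def dot(q,c):
        u=(proj(m,T,mouth+B@np.array(q,float))[0]+.5-[x0,y0])*S; cv2.circle(a,tuple(int(z) for z in u),2,c,-1)
    if draw:
        for H,c in((94,(0,0,255)),(98,(0,255,0)),(102,(255,0,0))):
            for yy in (60,75,90): dot((0,yy,H),c)
        for an in np.arange(0,6.28,.35): dot((14*np.cos(an),14*np.sin(an),54),(0,255,255))
        for q in((30,30,0),(-30,30,0),(-30,-30,0),(30,-30,0),(0,100,123)): dot(q,(255,0,255))
    return a
cv2.imwrite("pics/ov.png",crop("pics/scene0.png",True))
E
python3 fit2.py >/dev/null
```

```text
(no output)
```

View pics/ov.png

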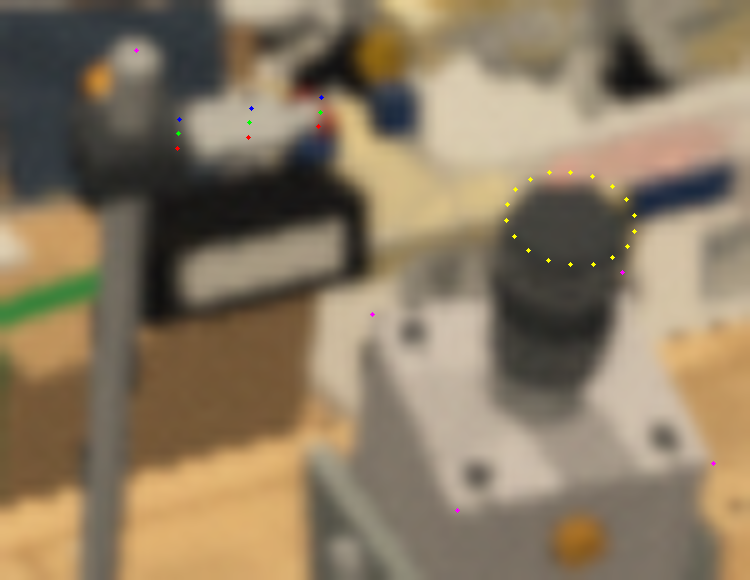

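```bash
python3 -m jog '0 0 -0.01 0 0 0 1;0 0 -0.02 0 0 0 1;0 0 -0.02 0 0 0 1'
cat > pp.py <<'E'
from h import *
B=frame(-6.9)
for c,n in (("wrist",5),("scene",5),("top",3)):
    m,T=cam(c); L={"rod_top":[],"pointer_tip":[]}
    for i in range(n):
        get_image(c)
        for t in L:
            q=[w(T,d["xyz"]) for d in pinpoint(t,c)]; q=[x for x in q if np.linalg.norm(x-[560,100,200])<70]
            if q: L[t].append(q[0])
    for t in L: print(c,t,len(L[t]),np.mean(L[t],0) if L[t] else "",np.array(L[t])[:,2] if L[t] else "")
    if all(map(len,L.values())): print("diff in bore axes",(np.mean(L["pointer_tip"],0)-np.mean(L["rod_top"],0))@B)
E
python3 pp.py; python3 f.py
```

```text
t: 8.4
ee_pos: [563.7, 73.3, 182.7]
orientation: [2.138, 1.902, 0.332]
ft_force: [2.4, 0.4, -2.0]
width: 28.1
grasp_force: 30.0
wrist rod_top 5 [555.86  76.26 202.05] [202.17 202.63 201.31 201.88 202.28]
wrist pointer_tip 5 [563.41 134.09 202.05] [200.57 203.12 201.09 202.42 203.04]
diff in bore axes [ 0.52 58.32 -0.2 ]
scene rod_top 5 [554.53  72.04 197.6 ] [196.71 197.33 197.44 198.31 198.2 ]
scene pointer_tip 5 [561.32 133.62 202.25] [204.18 201.01 201.47 202.14 202.49]
diff in bore axes [ 0.98 61.96  4.6 ]
top rod_top 0  
top pointer_tip 3 [560.82 132.44 205.5 ] [205.89 206.41 204.2 ]
tool force [-0.45  0.72  1.51] moment [-0.29 -0.02 -0.01] [563.72  73.3  182.51] 27.278977595815608 10.35
```

```bash
cat > fit3.py <<'E'
exec(open("fit2.py").read().split("def res")[0])
sc=lambda a,b:("s",a,b,0)
for kk in D: s,o,pts=D[kk]; D[kk]=(s,o,[q for q in pts if not(q[2][0]=="f" and abs(q[2][1])==30) and q[2]!=post])
def add(kk,L):
    D[kk][2].extend((u,v,sc(a,b)) for (u,v),(a,b) in zip(L,[(-1,1),(1,1),(-1,-1),(1,-1)]))
add("w2",[(278,382),(414,382),(279,512),(410,512)]); add("w4",[(240,169),(407,169),(243,319),(401,319)])
add("w3",[(345,272),(430,272),(347,350),(428,350)]); add("w1",[(306,288),(457,289),(304,443),(450,444)]); add("w5",[(232,161),(358,161)])
D["s"]=(10,(180,148),[(413,332,sc(1,1)),(477,474,sc(-1,1)),(663,437,sc(-1,-1)),(566,220,k(0)),(310,118,"tipv"),(240,125,"midv")])
def res(p,full=False):
    x,y,yaw,dx,mz,H=p[:6]; B=frame(yaw); Rz=R.from_euler("z",yaw,degrees=True).as_matrix(); a=p[18]
    mouth=np.array([x,y,0])+Rz@[dx,0,mz]; r=[]
    for kk,(s,off,pts) in D.items():
        if kk not in USE: continue
        if kk=="s": m,T=M_["scene"]; T=T.copy(); e=p[12:18]
        else: m=mw; T=np.load(f"pics/{kk}_T.npy").copy(); e=p[6:12]
        T[:3,3]+=T[:3,:3]@e[:3]; T[:3,:3]=T[:3,:3]@R.from_rotvec(e[3:],degrees=True).as_matrix()
        for u,v,q in pts:
            if isinstance(q,str): P=mouth+B@[0,{"tip":60,"tipv":62,"midv":76}[q],H+(1.5 if q=="tip" else 0)]
            elif q[0]=="p": P=np.array([x,y,0])+Rz@q[1:]
            else: P=mouth+B@(np.array([a*q[1],a*q[2],0]) if q[0]=="s" else np.array(q[1:]))
            d=proj(m,T,P)[0]-((np.array([u,v])+.5)/s-.5+off)
            if q in("tipv","midv"): d[0]*=.1
            r+=list(d/.7)
    if full: return np.array(r)*.7
    return np.r_[r,np.array(p[6:18])/np.array([2,2,2,.3,.3,.3]*2),(p[18]-22)/1]
for USE in (list(D),[q for q in D if q!="s"],["s"],["w1","w2"],["w1","w2","s"],["w1","w2","w3","s"]):
    s=least_squares(res,[592,70,-6.8,0,108,98]+[0]*12+[22],loss="soft_l1",x_scale=1)
    p=s.x; sd=np.sqrt(np.diag(np.linalg.pinv(s.jac.T@s.jac))); print(USE,s.cost,p[:6],"sdH",sd[5],"wrist",p[6:12],"scene",p[12:18],"a",p[18])
    if USE==list(D): print(res(p,True).reshape(-1,2).T)
E
python3 fit3.py
```

```text
['w2', 'w3', 'w4', 'w5', 'w1', 's'] 35.13477628299541 [590.56  70.65  -7.17  -2.88 115.14  98.32] sdH 1.0436129746648766 wrist [ 0.67  0.65 -8.52 -0.01 -0.16  0.06] scene [-0.07 -0.54 -0.26  0.15 -0.03  0.05] a 22.18181869834232
[[-0.22  0.83 -0.47  0.95  0.21  0.04  0.12  0.02  0.14 -0.39  0.49  1.07
  -0.31  0.07 -0.14 -0.15 -0.46  1.36 -0.37 -0.32 -0.51  0.11 -0.64  2.13
   0.03 -0.04  0.31  0.34 -0.07  0.98 -0.2  -0.34 -0.25 -0.58 -0.67 -0.14
  -0.06  0.23 -0.03 -0.05 -0.01]
 [-0.25  0.23 -0.1   1.29 -0.35 -0.43 -0.15 -0.28 -0.   -0.11  2.51  2.89
  -0.67 -0.83 -0.48 -0.54 -0.2   4.39  0.01 -0.69 -0.21 -1.1  -0.65  3.76
   0.29 -0.29  0.11  0.68  0.33  0.29  0.24  0.04  0.12 -0.01  0.06  0.12
   0.36  0.45 -0.36 -0.54 -0.16]]
['w2', 'w3', 'w4', 'w5', 'w1'] 34.00403606780361 [590.6   70.89  -7.17  -2.87 115.28  98.87] sdH 1.1866387523321316 wrist [ 0.74  0.59 -8.77  0.01 -0.17  0.06] scene [0. 0. 0. 0. 0. 0.] a 22.19145550149786
['s'] 0.1493252225975661 [1014.63   11.39   -6.94 -412.42  100.74   98.94] sdH 3.552856079602514 wrist [ 0.  0.  0. -0. -0.  0.] scene [ 0.   -0.    0.   -0.01  0.   -0.  ] a 22.188720442153073
['w1', 'w2'] 8.701844856986595 [591.05  70.7   -6.97  -3.17 115.56  98.57] sdH 2.539804402220867 wrist [ 0.78  0.58 -8.24 -0.01 -0.1  -0.02] scene [0. 0. 0. 0. 0. 0.] a 22.107160430927173
['w1', 'w2', 's'] 9.515344481069047 [591.1   70.58  -6.99  -3.3  115.61  97.51] sdH 1.5997090824231681 wrist [ 0.65  0.63 -7.78 -0.01 -0.09 -0.02] scene [-0.07 -0.48 -0.18  0.17 -0.03  0.02] a 22.05407705083985
['w1', 'w2', 'w3', 's'] 17.97898066289091 [591.4   70.52  -6.94  -3.6  116.2   97.88] sdH 1.269076981629345 wrist [ 0.65  0.63 -8.48 -0.05 -0.06  0.01] scene [-0.06 -0.58 -0.22  0.2  -0.03  0.03] a 22.080463230170704
```

```bash
python3 -m jog '0 0 -0.003 0 0 0 1;0 0 -0.003 0 0 0 1;0 0 -0.003 0 0 0 1;0 0 -0.003 0 0 0 1;0 0 -0.003 0 0 0 1'; python3 f.py; python3 -c "
from workcell import close_job
print(close_job())"
```

```text
t: 10.85
ee_pos: [563.5, 73.3, 183.0]
orientation: [2.138, 1.903, 0.332]
ft_force: [3.5, -1.0, -4.7]
width: 27.5
grasp_force: 30.0
tool force [-0.54  1.81  5.62] moment [-0.38 -0.    0.01] [563.49  73.34 182.97] 27.479075243375572 10.85
the job is handed in; nothing more can be done
None
```

I drew the rod out about 44.6 mm along its bore and handed in the job still holding it. I measured the pointer 44 to 45 mm above the knob's starting top, so they should be level to within a millimetre or two. The scene camera's readings pointed nearer 48 mm; I gave those less weight.

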